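Clamp the sleeve three clicks and hold

ROBOT

A 6-joint arm with a two-finger parallel gripper is mounted at the origin on the work surface. World frame = base frame: x ahead of the robot, y to its left, z up, the work surface at z = 0. Lengths are in mm, angles in degrees, forces in N, time in s.
With the tool pointing down it reaches from about 350 to 850 mm from the base axis. Payload 8.1 kg.
Tool frame: the origin (TCP) lies at the very end of the fingers, on their centre line; the grasp point (between the pads) lies 19 mm behind it; z points along the fingers, y is the direction in which the jaws open and shut (so a half turn about z gives the same grasp; the last joint's range is limited). The gripper opens to 85 mm and grips with 20 to 120 N. Pads are 22 mm wide; open, the fingers measure 114 mm over their backs; the gripper's body (76 mm by 85 mm) begins 54 mm behind the grasp point. The pads swing forward as they close: fully open they stand 13 mm farther back than shut.
Start: joints at [-78.289, 7.471, 85.268, -0, 87.261, -4.893], TCP at [171.477, -574.979, 231.292] pointing down, gripper open.
Joint ranges: [-169.43, 169.43], [-51.17, 129.36], [1.28, 143.12], [-76.62, 256.62], [0, 156.53], [-152.29, 152.29]. Speed limits (degrees/s): [136.94, 136.94, 159.86, 180, 180, 180].

INTERFACE

Orientations are given as [roll, pitch, yaw] about the fixed x, y, z axes, in that order (R = Rz(yaw) Ry(pitch) Rx(roll)).
In Python, from bench import r gives the robot as it stands.
- The arm moves only by the shell command python3 -m crank 'ROWS' [OPENING] [FORCE]. ROWS is JSON, a list that holds one entry, the list of rows, each a list of 6 numbers: the shift along the tool's x, y, z in m, then the turn, a rotation vector about the tool's x, y, z in rad. A call has 1 to 10 rows; each row is the pose to reach, as a shift and turn from the pose measured when the call began, along the tool's axes at that moment; what a row does not reach only later rows make up. A row lasts 1/8 s, in which the tool goes at most 62.5 mm and 10.7 degrees, less where a joint would pass 70% of its speed; a pose out of reach is approached as far as the arm can. A call with a gripper value outside its range is refused whole. OPENING is the closure, from 0 (fully open) to 1 (shut), set as the call begins (- or left out, the last holds). The fingers move at their own pace and stop on an object; FORCE is the grip in N (left out, the last holds). Time passes only in rows, so rows that repeat a pose let the fingers close. It gives the time, the measured TCP pose, the force and the opening at its end, in the units of the state.
- r.sense(): the state, without advancing time (a new reading comes with each control period).
- r.snapshot(name): name is "scene" or "top"; returns (picture, depth): 420x560x3 uint8, blue, green, red; 420x560 float32, mm along the optical axis (not along the pixel's ray), 0 where there is no reading.
- r.get_calibration(name): a dict with "mtx" (3x3 intrinsics, pixels), "cam_to_world" (4x4, takes a point from camera to world coordinates). Camera axes: x right, y down, z forward; pixel columns grow to the right and rows downward; lengths in mm; the calibration is good to about 2 mm. A picture is of the moment at which its call begins. get_calibration takes no time and is no camera call.
- r.hand_in(): hands the job in, once; it reports no verdict.
Trained networks look in the newest picture that a camera, given by its name, has taken for a name from the list of things; names that differ only in an ending like _2 or _b are one class to them, and where a whole thing is asked for, a point or a joint stands for the part that bears it (a point fixed in the world has none). Each returns a list of dicts, best first, with "conf" (0 to 1); they miss things now and then, are a little off and sometimes report something else, mostly with a low value. They report only what shows in the picture. A call takes as long as a camera call.
- r.look_for(thing, camera): "extent" ([left, top, right, bottom] in pixels, round what is visible of it).
- r.landmark_of(thing, camera): "pixel" ([column, row] in pixels: a listed point, or the origin of a listed thing).
The state is a dict: "time": time; "joint_pos": joint angles; "qd": joint speeds; "joint_efforts": joint torques, N m; "tool_pos": TCP position; "tcp_rot": TCP orientation; "ft_force": force on the tool from outside, world axes, zero at the start; "wrist_torque": the same for the moment, N m; "finger_gap": finger opening in mm.
Only numpy, scipy, OpenCV 4.12 (cv2) and the standard library are available. Lean on these libraries where they do the work, as an engineer would, in place of code of your own. Each camera call takes 0.05 s, during which the arm holds its last target.

TASK

Pick the one sleeve from the black tray that just fits the upright pin of the click clamp, slide it fully down over the pin and let it go. Then, by its black handle, swing the clamp's lever exactly three clicks from rest, so that the pad presses on the sleeve, and finish while still holding the lever there, past the third click and short of the fourth: it springs back when let go. Do not knock over the other sleeves or the brass weight.

Things in the scene. Friction and masses are not known exactly. Their poses are not given: they have to be found in the camera images.
- clamp: Click clamp fixed to the table: dark steel plate 120 mm wide (x), 12 mm thick, from y = -155 to +175 mm of its origin, which lies on the table on its midline. Along its y axis: pin at -90 mm; pad and jaw rod, sliding to -y; rod guide, -10 to 20 mm, top 42 mm above the table; lever pivot at +90 mm; pawl block at 161 to 173 mm. Place and yaw (up to 0.3 rad) vary.
- pin_foot (a point): Foot of the upright steel pin, on its axis at the plate's top face (12 mm above the table). The pin is 20 mm in diameter and 42 mm tall, its upper 12 mm a cone narrowing to 8 mm. A sleeve fully home stands with its underside here.
- pad: Spring-mounted rubber pad of the jaw, 34 mm wide, 22 mm high, top 41 mm above the table. Origin: middle of the face that looks at the pin. At rest 12.6 mm clear of a 42 mm sleeve on the pin; advances 18 mm per rad of the lever, touches the sleeve at about 0.7 rad, then yields at 0.6 N per mm.
- pivot (a point): The lever's vertical pivot axis, at the plate's top face. The handle moves on a circle of radius 110 mm about it; the lever arm is a bar 22 mm wide, top 42 mm above the table. At rest it points, in the clamp's frame, 2.64 rad from +x towards +y (mostly to -x, somewhat to +y).
- handle: Upright round black plastic handle at the lever's end, 24 mm in diameter, from 42 to 104 mm above the table (upper 4 mm chamfered). Origin: centre of its foot, on the arm's top. It spins freely on its own axis.
- handle_grip (a point): Point on the handle's axis 84 mm above the table, a good height to grip.
- lever (a joint): Lever angle, rad: 0 at rest, grows counter-clockwise from above (handle moves to the clamp's -y). Teeth pass the pawl at 0.30, 0.60, 0.90, 1.20: drag at the handle, else 5-6 N, jumps to 7-9 N 0.1 rad before a tooth and falls to 1-3 N by 0.1 rad past it (the click). Nothing locks: a spring returns it to 0 if let go. Three clicks: between third and fourth tooth, best 1.05. End stop 1.45.
- tray: Black plastic tray 280 x 150 mm with walls 25 mm high and 4 mm thick, fixed to the table, in which the three sleeves stand in one row along its x axis, about 85 mm apart, in any order. Origin: centre of its underside. Its floor is 4 mm thick.
- sleeve_a: One of three look-alike plain aluminium tubes standing in the black tray, outer diameter 42 mm, height 70 mm, 15 mm bore right through. Origin: centre of its underside; z axis: along the tube, up.
- sleeve_b: One of three look-alike plain aluminium tubes standing in the black tray, outer diameter 42 mm, height 70 mm, 23 mm bore right through. Origin: centre of its underside; z axis: along the tube, up.
- sleeve_c: One of three look-alike plain aluminium tubes standing in the black tray, outer diameter 42 mm, height 70 mm, 31 mm bore right through. Origin: centre of its underside; z axis: along the tube, up.
- weight: Bystander: brass weight with a small knob, 40 mm across, 46 mm tall, standing at the front between tray and clamp. Origin: centre of its underside; z up.

How it is judged:
By the outcome, as a careful person would: the job done as asked, in the order asked, and still so for the second after the job is handed in, while the arm keeps its last pose, push and grip.
It also fails if it takes over 58 s, if anything falls off the work surface, if the arm or the gripper's body presses on something with over 40 N, if the wrist force passes 120 N, or if a joint passes its speed limit or range.

## Working session

There is one attempt and no reset: what is moved stays moved. The work goes in short steps, Python scripts to look and compute and a shell command to move; the robot and the scene stay as the last step left them, time stands still between calls to the robot, and variables do not carry over. Pictures are saved under pics/ and viewed, and the job is handed in when it is done.

```bash
ls; mkdir -p pics; python3 - <<'E'
from bench import r
import cv2
s=r.sense();print(s)
for n in("scene","top"):
    p,d=r.snapshot(n);cv2.imwrite(f"pics/{n}0.png",p)
    c=r.get_calibration(n);print(n,c)
E
```

```text
pics
{'time': 0.0, 'joint_pos': array([-7.82883550e+01,  7.51483529e+00,  8.53315103e+01,  2.14328009e-04,
        8.72628803e+01, -4.89383644e+00]), 'qd': array([-0.05110009, -0.05465516,  0.01622603,  0.00584263, -0.07513227,
       -0.0550416 ]), 'joint_efforts': array([-6.33993786e-04, -5.69403434e+01, -5.00554812e+01, -4.21210198e-04,
        1.41408242e-02, -7.06241440e-05]), 'tool_pos': array([ 171.36593861, -574.40822105,  230.22591544]), 'tcp_rot': array([-1.79891190e+02, -9.53131494e-03,  1.66054620e+01]), 'ft_force': array([-0.32001976, -0.79134538, -0.12589453]), 'wrist_torque': array([-0.02990393, -0.02054306, -0.00061629]), 'finger_gap': 85.31174504033913}
scene {'mtx': array([[450.55480915,   0.        , 275.6642113 ],
       [  0.        , 450.55480915, 213.5573692 ],
       [  0.        ,   0.        ,   1.        ]]), 'cam_to_world': array([[ 4.46205541e-01,  6.00689264e-01, -6.63379999e-01,
         1.21509011e+03],
       [ 8.94930242e-01, -3.00071147e-01,  3.30238048e-01,
        -3.18175091e+02],
       [-6.90747106e-04, -7.41032870e-01, -6.71468397e-01,
         7.63620716e+02],
       [ 0.00000000e+00,  0.00000000e+00,  0.00000000e+00,
         1.00000000e+00]])}
top {'mtx': array([[475.71548166,   0.        , 272.90096904],
       [  0.        , 475.71548166, 205.04951662],
       [  0.        ,   0.        ,   1.        ]]), 'cam_to_world': array([[ 9.24727386e-03, -9.89603761e-01,  1.43523111e-01,
         4.34739065e+02],
       [-9.99957049e-01, -9.24083432e-03,  7.11469276e-04,
         3.30875598e+01],
       [ 6.22200618e-04, -1.43523526e-01, -9.89646710e-01,
         9.85295093e+02],
       [ 0.00000000e+00,  0.00000000e+00,  0.00000000e+00,
         1.00000000e+00]])}
```

View pics/scene0.png

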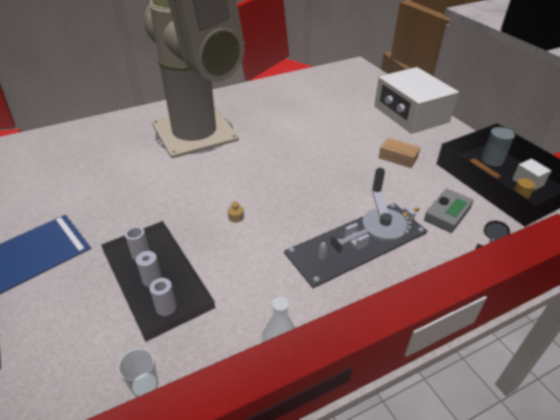

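View pics/top0.png

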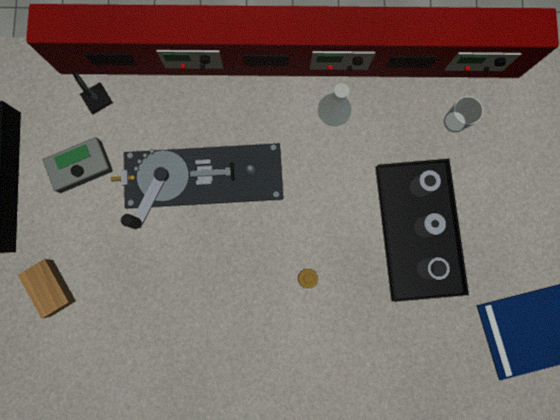

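The top view shows the clamp at about (203,175), with its handle at (131,221) and pin at (250,170). The tray's sleeve tops are at about (430,181), (435,224) and (438,269), and the weight is at (308,278). Next I'll measure these and zoom in on the bores.

```bash
cat > h.py <<'E'
from bench import r
import numpy as np, cv2
def ray(n,uv):
    c=r.get_calibration(n);K=c["mtx"];T=c["cam_to_world"]
    d=np.array([(uv[0]-K[0,2])/K[0,0],(uv[1]-K[1,2])/K[1,1],1.])
    return T[:3,3],T[:3,:3]@d
def atz(n,uv,z):
    o,d=ray(n,uv);return o+d*(z-o[2])/d[2]
def cloud(n,dep):
    c=r.get_calibration(n);K=c["mtx"];T=c["cam_to_world"]
    v,u=np.indices(dep.shape)
    P=np.stack([(u-K[0,2])/K[0,0]*dep,(v-K[1,2])/K[1,1]*dep,dep],-1)
    return P@T[:3,:3].T+T[:3,3]
def tri(uv1,uv2):
    (o1,d1),(o2,d2)=ray("top",uv1),ray("scene",uv2)
    A=np.stack([d1,-d2],1);t=np.linalg.lstsq(A,o2-o1,rcond=None)[0]
    a,b=o1+t[0]*d1,o2+t[1]*d2
    return (a+b)/2,np.linalg.norm(a-b)
def proj(n,P):
    c=r.get_calibration(n);K=c["mtx"];T=c["cam_to_world"]
    q=T[:3,:3].T@(np.array(P)-T[:3,3]);q=K@q;return q[:2]/q[2]
E
python3 - <<'E'
from h import *
np.set_printoptions(precision=1,suppress=True)
p,d=r.snapshot("top");p2,d2=r.snapshot("scene")
np.savez("s0.npz",p=p,d=d,p2=p2,d2=d2)
zs=dict(pin_foot=12,pad=30,pivot=12,handle=42,handle_grip=84,tray=0,weight=0,clamp=0,sleeve_a=4)
for t,z in zs.items():
    for n in("top","scene"):
        for l in r.landmark_of(t,n)[:3]: print(t,n,np.round(l["pixel"],1),round(l["conf"],2),atz(n,l["pixel"],z))
C=cloud("top",d)
print("rack",C[40,300],C[70,300],C[72,250], "sleeve tops",)
for u,v in((430,181),(435,224),(438,269)):
    w=C[v-16:v+17,u-16:u+17].reshape(-1,3);w=w[w[:,2]>60];print(len(w),w.mean(0),(w.max(0)+w.min(0))/2,np.ptp(w,axis=0))
cv2.imwrite("pics/bores.png",cv2.resize(p[150:300,370:480],None,fx=4,fy=4,interpolation=cv2.INTER_CUBIC))
cv2.imwrite("pics/clamp.png",cv2.resize(p[130:240,100:290],None,fx=4,fy=4,interpolation=cv2.INTER_CUBIC))
E
```

```text
pin_foot top [248.2 170.6] 0.55 [648.1  86.1  12. ]
pin_foot scene [324.  257.1] 0.7 [651.3  83.6  12. ]
pad top [233.2 171. ] 0.69 [643.1 115.8  30. ]
pad scene [337. 249.] 0.47 [656.8 112.5  30. ]
pivot top [161.4 177.8] 0.57 [631.1 266.7  12. ]
pivot scene [384.  228.5] 0.58 [636.2 259.9  12. ]
handle top [137.6 221. ] 0.78 [536.9 303.2  42. ]
handle scene [375.4 192. ] 0.74 [542.  297.4  42. ]
handle scene [383.8 230.1] 0.5 [663.4 233.2  42. ]
handle scene [323.9 259.7] 0.4 [680.1  63.5  42. ]
handle_grip top [425.8 265.9] 0.66 [ 452.5 -254.8   84. ]
handle_grip top [127.  222.9] 0.61 [528.5 311.2  84. ]
handle_grip top [415.8 230.1] 0.53 [ 519.9 -238.2   84. ]
handle_grip scene [378.1 178.3] 0.55 [540.7 298.9  84. ]
tray top [417.2 229.3] 0.67 [ 529.5 -266.5    0. ]
tray scene [155.7 279. ] 0.94 [ 533.8 -270.8   -0. ]
tray scene [140.8 251.5] 0.68 [ 438.3 -279.6    0. ]
weight top [309.8 279.3] 0.54 [424.8 -43.1   0. ]
weight scene [235.4 221.1] 0.66 [441.  -44.3   0. ]
clamp top [205.1 176.9] 0.85 [636.3 177.5   0. ]
clamp scene [353.2 244.8] 0.78 [639.5 171.3   0. ]
sleeve_a top [428.  264.2] 0.85 [ 457.6 -284.9    4. ]
sleeve_a top [418.2 186.5] 0.78 [ 619.2 -270.5    4. ]
sleeve_a top [423.5 226.3] 0.68 [ 535.5 -278.5    4. ]
sleeve_a scene [153.8 280.4] 0.98 [ 539.4 -275.7    4. ]
sleeve_a scene [142.6 255.3] 0.92 [ 455.9 -279.     4. ]
sleeve_a scene [164.7 307.4] 0.66 [ 618.8 -274.6    4. ]
rack [867.3 -14.  151.3] [859.2 -20.5  37.5] [857.8  84.9  28.5] sleeve tops
322 [ 615.4 -267.2   78. ] [ 536.2 -128.7  522.6] [202.9 323.6 925.3]
378 [ 531.7 -272.8   80.2] [ 493.7 -131.5  522.7] [117.9 329.1 925.2]
261 [ 447.9 -275.8   81.9] [ 448.2 -133.6  522.7] [ 40.1 333.3 925.2]
```

```bash
echo
```

```text
(no output)
```

View pics/bores.png

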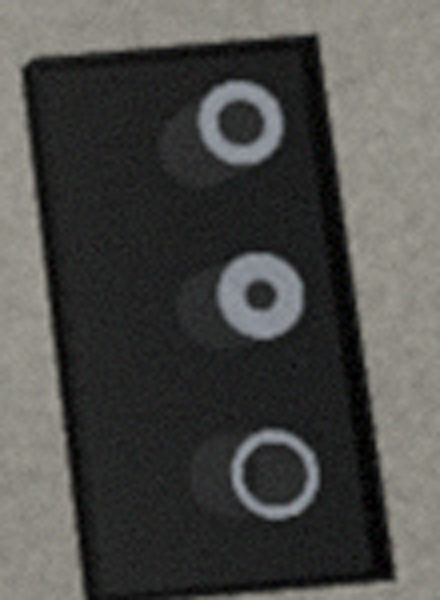

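View pics/clamp.png

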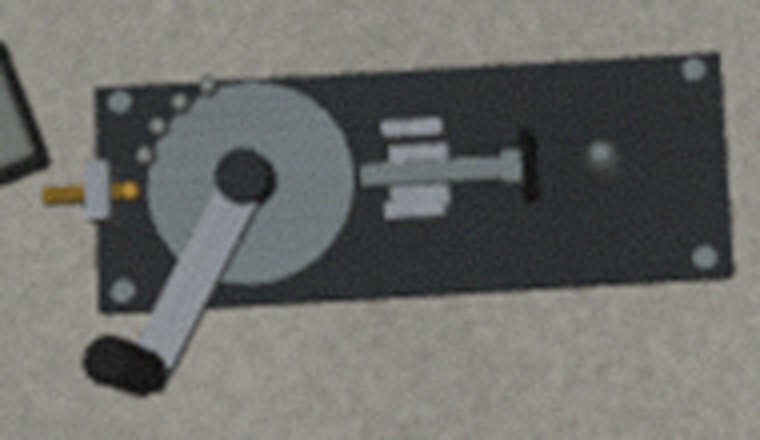

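Bore-to-outer ratios mark the top sleeve (image x≈430, row≈181) as the 23 mm one; the middle is 15 mm and the bottom 31 mm. I'll refine the sleeve, the plate and the handle next.

```bash
python3 - <<'E'
from h import *
np.set_printoptions(precision=2,suppress=True)
S=np.load("s0.npz");p,p2=S["p"],S["p2"]
g=cv2.cvtColor(p,cv2.COLOR_BGR2GRAY)
# ring ellipses in top
x0,y0=395,160
c=cv2.resize(g[y0:295,x0:470],None,fx=8,fy=8,interpolation=cv2.INTER_CUBIC)
b=(c>95).astype(np.uint8)
cs,h=cv2.findContours(b,cv2.RETR_CCOMP,cv2.CHAIN_APPROX_NONE)
for k,ct in enumerate(cs):
    if len(ct)>100 and cv2.contourArea(ct)<200000 and cv2.contourArea(ct)>1000:
        (u,v),ax,_=cv2.fitEllipse(ct)
        u=(u+.5)/8-.5+x0;v=(v+.5)/8-.5+y0
        if np.mean(ax)/8<26: print("hole" if h[0][k][3]>=0 else "outer",(round(u,1),round(v,1)),np.array(ax)/8*(910/475.7),atz("top",(u,v),74))
# plate
hsv=cv2.cvtColor(p,cv2.COLOR_BGR2HSV)
m=((g<75)).astype(np.uint8); m[:, :100]=0; m[:130]=0; m[240:]=0; m[:,300:]=0
m=cv2.morphologyEx(m,cv2.MORPH_OPEN,np.ones((3,3)));
n,l,st,ce=cv2.connectedComponentsWithStats(m)
k=1+np.argmax(st[1:,4]); pts=np.argwhere(l==k)[:,::-1]
W=np.array([atz("top",q,12)[:2] for q in pts],np.float32)
print("plate",st[k],cv2.minAreaRect(W))
print(cv2.boxPoints(cv2.minAreaRect(W)))
for uv,z,nm in(((250,168),54,"pintip"),((161.2,173.7),None,"hub")):
    if z: print(nm,atz("top",uv,z))
g2=p2
cv2.imwrite("pics/sc_clamp.png",cv2.resize(p2[160:285,280:435],None,fx=5,fy=4.8 and 5,interpolation=cv2.INTER_CUBIC)[:600])
E
```

```text
outer (438.3, 268.1) [40.32 42.5 ] [ 448.78 -281.46   74.  ]
hole (438.2, 268.1) [30.71 32.05] [ 448.83 -281.38   74.  ]
outer (434.7, 223.4) [39.25 41.25] [ 534.06 -277.99   74.  ]
hole (434.7, 223.3) [14.94 15.65] [ 534.26 -278.1    74.  ]
outer (429.7, 180.2) [38.52 40.52] [ 618.67 -271.62   74.  ]
hole (429.7, 180.2) [21.87 23.08] [ 618.72 -271.78   74.  ]Traceback (most recent call last):
  File "<stdin>", line 21, in <module>
  File "h.py", line 8, in atz
    o,d=ray(n,uv);return o+d*(z-o[2])/d[2]
        ~~~^^^^^^
  File "h.py", line 4, in ray
    c=r.get_calibration(n);K=c["mtx"];T=c["cam_to_world"]
ValueError: time passes only in moves, steps and waits
```

```bash
python3 - <<'E'
import re
s=open("h.py").read()
s=s.replace("import numpy as np, cv2\n","import numpy as np, cv2\nCAL={n:r.get_calibration(n) for n in('top','scene')}\n").replace("c=r.get_calibration(n)","c=CAL[n]")
open("h.py","w").write(s)
E
python3 - <<'E'
from h import *
np.set_printoptions(precision=2,suppress=True)
S=np.load("s0.npz");p,p2=S["p"],S["p2"]
g=cv2.cvtColor(p,cv2.COLOR_BGR2GRAY)
m=((g<75)).astype(np.uint8); m[:, :100]=0; m[:130]=0; m[240:]=0; m[:,300:]=0
m=cv2.morphologyEx(m,cv2.MORPH_OPEN,np.ones((3,3)));
n,l,st,ce=cv2.connectedComponentsWithStats(m)
k=1+np.argmax(st[1:,4]); pts=np.argwhere(l==k)[:,::-1]
W=np.array([atz("top",q,12)[:2] for q in pts],np.float32)
print("plate",st[k],cv2.minAreaRect(W))
print(cv2.boxPoints(cv2.minAreaRect(W)))
# bolts in top
for uv in((129.7,155),(130.5,202.3),(273.2,146.9),(276,193.8)): print("bolt",atz("top",uv,12))
print("pintip",atz("top",(249.9,167.8),54), "hub",[atz("top",(161,173.5),z) for z in(45,55)])
cv2.imwrite("pics/sc_clamp.png",cv2.resize(p2[165:285,280:435],None,fx=5,fy=5,interpolation=cv2.INTER_CUBIC))
cv2.imwrite("pics/sc_sl.png",cv2.resize(p2[220:330,100:210],None,fx=5,fy=5,interpolation=cv2.INTER_CUBIC))
E
```

```text
plate [ 152  144  131   63 5034] ((639.4266357421875, 152.63308715820312), (119.93569946289062, 270.492431640625), 3.8760650157928467)
[[570.45 283.52]
 [588.74  13.64]
 [708.4   21.75]
 [690.11 291.62]]
bolt [679.23 335.33  12.  ]
bolt [578.89 328.41  12.  ]
bolt [699.56  34.3   12.  ]
bolt [599.53  27.58  12.  ]
pintip [644.68  80.47  54.  ] hub [array([633.28, 259.98,  45.  ]), array([631.16, 257.57,  55.  ])]
```

View pics/sc_clamp.png

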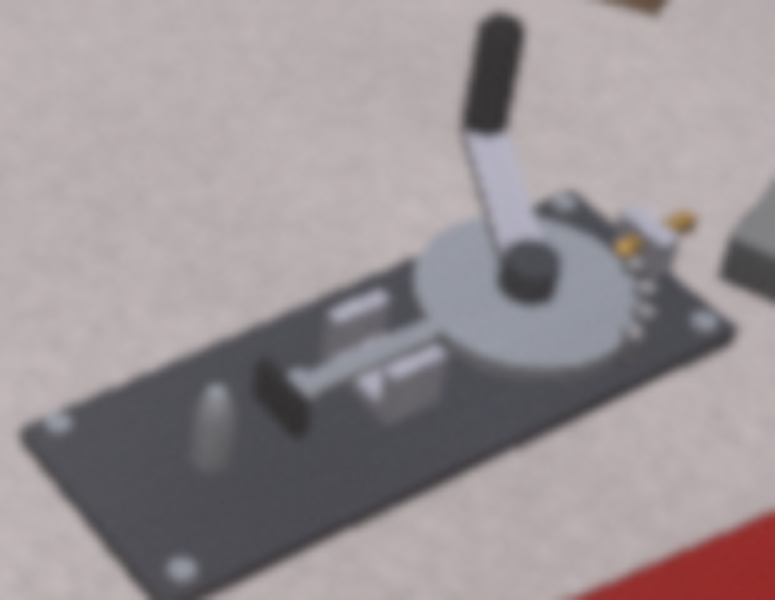

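View pics/sc_sl.png

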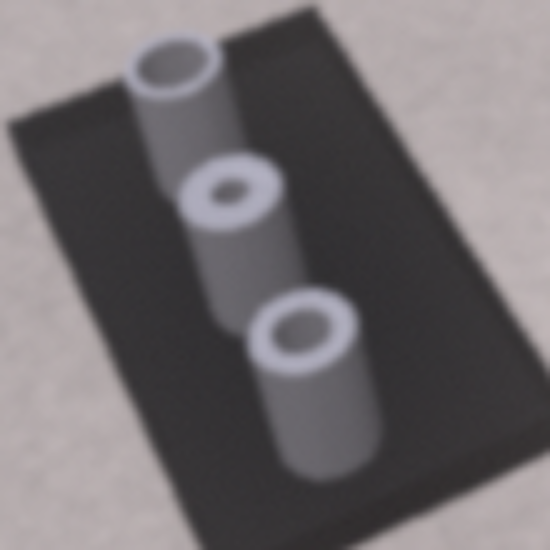

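```bash
python3 - <<'E'
from h import *
np.set_printoptions(precision=1,suppress=True)
f=lambda u,v:((u+.5)/5-.5+280,(v+.5)/5-.5+165)
print("scene tip",atz("scene",f(216,386),54))
for q in((58,424),(182,570),(704,322),(564,204)):print("bolt",atz("scene",f(*q),12))
print("handle top s",atz("scene",f(500,28),104), "handle top t",atz("top",(100+100/4,130+358/4),102))
fs=lambda u,v:((u+.5)/5-.5+100,(v+.5)/5-.5+220)
for q in((303,331),(231,191),(173,65)):print("ring",atz("scene",fs(*q),74))
print("ring tri",tri((429.7,180.2),fs(303,331)))
s=r.sense();print(s["time"],s["tool_pos"],s["tcp_rot"],s["joint_pos"])
E
```

```text
scene tip [642.8  82.2  54. ]
bolt [597.5  28.8  12. ]
bolt [696.9  36.2  12. ]
bolt [676.6 336.8  12. ]
bolt [577.2 329.9  12. ]
handle top s [535.8 303.3 104. ] handle top t [533.  309.7 102. ]
ring [ 620.3 -272.1   74. ]
ring [ 535.7 -278.5   74. ]
ring [ 451.3 -282.3   74. ]
ring tri (array([ 619.1, -272.1,   72.6]), np.float64(0.1625353715277777))
1.1 [ 171.5 -575.   231.3] [-180.    -0.    16.6] [-78.3   7.5  85.3   0.   87.3  -4.9]
```

Both cameras agree to about 2 mm. The 23 mm sleeve is at (619, -272), the pin at (644.5, 82), and clamp yaw is 3.9°. Moving above the sleeve.

```bash
cat >> h.py <<'E'
from scipy.spatial.transform import Rotation as Ro
def to(P,yaw=None,pose=None):
    s=r.sense();R=Ro.from_euler("xyz",s["tcp_rot"],degrees=True)
    d=R.inv().apply(np.array(P)-s["tool_pos"])/1000
    t=np.zeros(3)
    if yaw is not None: t=(R.inv()*Ro.from_euler("xyz",[180,0,yaw],degrees=True)).as_rotvec()
    print("row",np.round(d,4),np.round(t,4)," at",np.round(s["tool_pos"],1),np.round(s["tcp_rot"],1),"F",np.round(s["ft_force"],1),"gap",round(s["finger_gap"],1),"t",round(s["time"],2))
E
python3 -c "
from h import *
to((619.2,-272,120),16.6)"
```

```text
row [ 0.5156 -0.1624  0.1113] [-0.     -0.      0.0001]  at [ 171.5 -575.   231.3] [-180.    -0.    16.6] F [-0.5  0.8  0.3] gap 85.1 t 1.1
```

```bash
python3 -m crank '[[[0.5156,-0.1624,0.05,0,0,0],[0.5156,-0.1624,0.05,0,0,0],[0.5156,-0.1624,0.05,0,0,0],[0.5156,-0.1624,0.1113,0,0,0],[0.5156,-0.1624,0.1113,0,0,0],[0.5156,-0.1624,0.1113,0,0,0],[0.5156,-0.1624,0.1113,0,0,0],[0.5156,-0.1624,0.1113,0,0,0],[0.5156,-0.1624,0.1113,0,0,0],[0.5156,-0.1624,0.1113,0,0,0]]]' 0 40; python3 -c "
from h import *
to((619.2,-272,120),16.6);to((619.2,-272,30),16.6)
print(r.sense()['joint_pos'])"
```

```text
time: 2.35
tool_pos: [620.8, -268.3, 117.5]
tcp_rot: [-179.8, 0.1, 16.9]
ft_force: [-0.6, -1.3, 0.1]
finger_gap: 85.3
row [-0.0026  0.0031 -0.0025] [-0.0028  0.0015  0.0045]  at [ 620.8 -268.3  117.5] [-1.798e+02  1.000e-01  1.690e+01] F [-0.6 -1.3  0.1] gap 85.3 t 2.35
row [-0.0024  0.0033  0.0875] [-0.0028  0.0015  0.0045]  at [ 620.8 -268.3  117.5] [-1.798e+02  1.000e-01  1.690e+01] F [-0.6 -1.3  0.1] gap 85.3 t 2.35
[-2.77445461e+01  2.34103728e+01  7.85055049e+01  5.20435951e-02
  7.82583796e+01  4.53853311e+01]
```

```bash
python3 -m crank '[[[-0.0025,0.0031,0,0,0,0],[-0.0025,0.0031,0,0,0,0],[-0.0025,0.0031,0,0,0,0]]]'; python3 - <<'E'
from h import *
to((619.2,-272,30),16.6)
p,d=r.snapshot("scene");p2,_=r.snapshot("top")
cv2.imwrite("pics/sc1.png",np.hstack([cv2.resize(p[180:340,70:230],None,fx=2.4,fy=2.4),cv2.resize(p2[130:290,350:510],None,fx=2.4,fy=2.4)]))
E
```

```text
time: 2.72
tool_pos: [618.7, -273.2, 118.2]
tcp_rot: [-179.9, 0.1, 16.8]
ft_force: [0.1, -0.2, -0.5]
finger_gap: 85.4
row [ 0.0009 -0.0008  0.0882] [-0.002   0.001   0.0028]  at [ 618.7 -273.2  118.2] [-1.799e+02  1.000e-01  1.680e+01] F [ 0.1 -0.2 -0.5] gap 85.4 t 2.73
```

View pics/sc1.png

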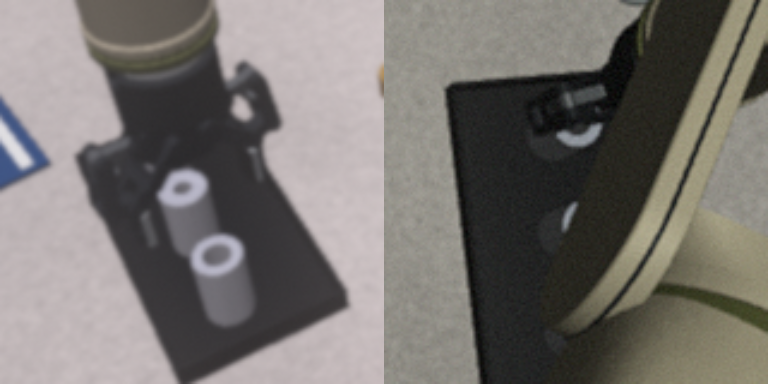

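The scene crop shows the fingers on either side of the axis of the near (23 mm) sleeve, ring at about (217,250), as expected from above. Descending.

```bash
python3 -m crank '[[[0.0009,-0.0008,0.045,0,0,0],[0.0009,-0.0008,0.0882,0,0,0],[0.0009,-0.0008,0.0882,0,0,0],[0.0009,-0.0008,0.0882,0,0,0]]]' 0 40; python3 -m crank '[[[0,0,0,0,0,0],[0,0,0,0,0,0],[0,0,0,0,0,0],[0,0,0,0,0,0],[0,0,0,0,0,0],[0,0,0,0,0,0]]]' 1 40;  python3 -c "
from h import *
to((619.2,-272,30),16.6)"
```

```text
time: 3.32
tool_pos: [620.2, -272.4, 31.9]
tcp_rot: [-180.0, -0.0, 16.8]
ft_force: [-0.1, -0.0, 0.4]
finger_gap: 85.5
time: 4.08
tool_pos: [621.3, -272.9, 33.9]
tcp_rot: [179.9, -0.1, 16.8]
ft_force: [-1.2, 1.5, 6.4]
finger_gap: 41.7
row [-0.0017 -0.0015  0.0039] [ 0.0011 -0.0022  0.0029]  at [ 621.3 -272.9   33.9] [ 1.799e+02 -1.000e-01  1.680e+01] F [-1.2  1.5  6.4] gap 41.7 t 4.08
```

```bash
python3 -m crank '[[[0,0,-0.05,0,0,0],[0,0,-0.1,0,0,0],[0,0,-0.1,0,0,0],[0,0,-0.1,0,0,0]]]' ;  python3 - <<'E'
from h import *
to((644.5,82,130),93.9)
p,d=r.snapshot("scene");cv2.imwrite("pics/sc2.png",p)
E
```

```text
time: 4.58
tool_pos: [620.8, -272.7, 133.5]
tcp_rot: [180.0, -0.1, 16.8]
ft_force: [0.8, 0.6, -2.5]
finger_gap: 41.3
row [ 0.1251 -0.3327  0.0035] [ 2.0000e-03 -1.1000e-03 -1.3461e+00]  at [ 620.8 -272.7  133.5] [ 1.80e+02 -1.00e-01  1.68e+01] F [ 0.8  0.6 -2.5] gap 41.3 t 4.58
```

View pics/sc2.png

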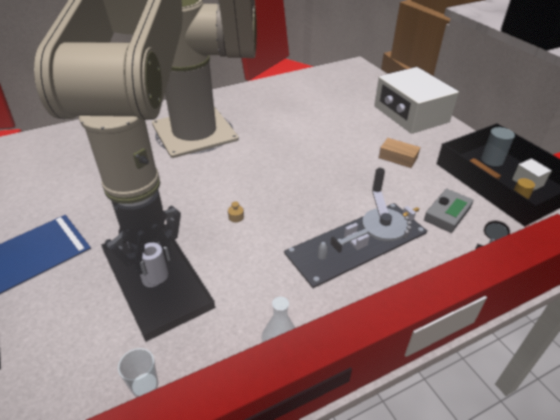

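The sleeve hangs in the gripper at (152,262), clear of the tray. Carrying it over the pin while turning the jaws to the clamp's x axis.

```bash
python3 -m crank '[[[0.0156,-0.0416,0.0035,0,0,-0.1683],[0.0313,-0.0832,0.0035,0,0,-0.3365],[0.0469,-0.1248,0.0035,0,0,-0.5048],[0.0625,-0.1664,0.0035,0,0,-0.673],[0.0782,-0.2079,0.0035,0,0,-0.8413],[0.0938,-0.2495,0.0035,0,0,-1.0096],[0.1095,-0.2911,0.0035,0,0,-1.1778],[0.1251,-0.3327,0.0035,0,0,-1.3461],[0.1251,-0.3327,0.0035,0,0,-1.3461],[0.1251,-0.3327,0.0035,0,0,-1.3461]]]' ;  python3 - <<'E'
from h import *
to((644.5,82,130),93.9)
p,d=r.snapshot("scene");p2,d2=r.snapshot("top");np.savez("s3.npz",p=p,p2=p2)
cv2.imwrite("pics/sc3.png",np.hstack([cv2.resize(p[150:290,270:430],None,fx=2.4,fy=2.4),cv2.resize(p2[110:250,180:340],None,fx=2.4,fy=2.4)]))
E
```

```text
time: 5.88
tool_pos: [642.6, 82.0, 126.9]
tcp_rot: [-179.8, -0.0, 93.8]
ft_force: [0.2, -0.5, -2.3]
finger_gap: 41.2
row [-0.0002  0.0019 -0.0031] [-0.0031 -0.0004 -0.0009]  at [642.6  82.  126.9] [-179.8   -0.    93.8] F [ 0.2 -0.5 -2.3] gap 41.2 t 5.88
```

View pics/sc3.png

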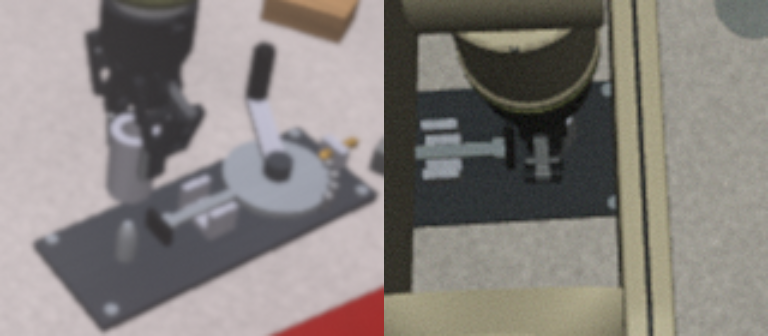

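```bash
python3 - <<'E'
from h import *
S=np.load("s3.npz");p=S["p"]
x0,y0,k=290,190,10
c=cv2.resize(p[y0:y0+60,x0:x0+80],None,fx=k,fy=k,interpolation=cv2.INTER_CUBIC)
def draw(cx,cy,z,rr,col):
    a=np.linspace(0,2*np.pi,60)
    q=np.array([proj("scene",(cx+rr*np.cos(t),cy+rr*np.sin(t),z)) for t in a])
    q=(q-[x0,y0]+.5)*k-.5
    cv2.polylines(c,[q.astype(np.int32)],True,col,1)
s=r.sense()["tool_pos"]
draw(642.6,82,97,21,(0,255,0));draw(642.6,82,167,21,(0,255,0));draw(644.5,82,12,10,(0,0,255));draw(644.5,82,54,4,(0,0,255))
cv2.imwrite("pics/ov.png",c)
E
```

```text
(no output)
```

View pics/ov.png

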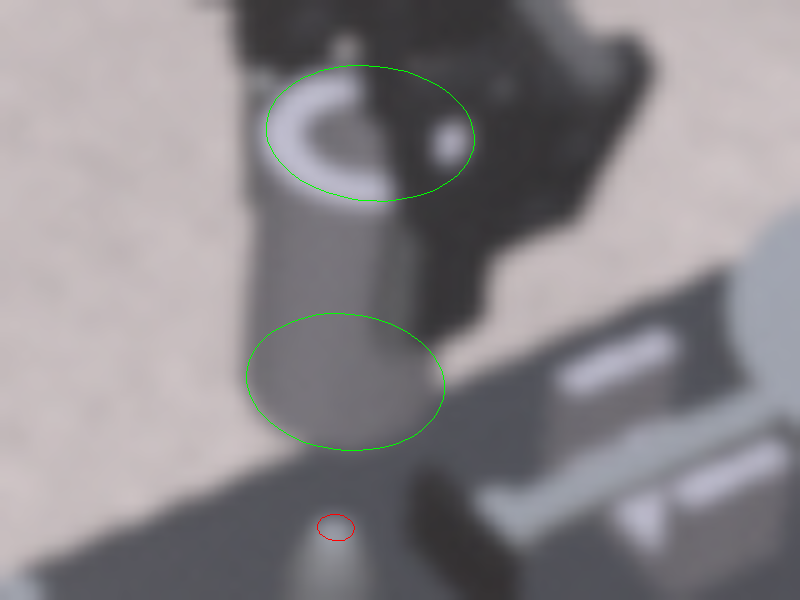

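The overlay matches the picture: predicted sleeve circles (green) and pin tip (red) are within about half a millimetre. Lowering.

```bash
python3 -m crank '[[[-0.0002,0.0019,0.02,0.002,0,0],[-0.0002,0.0019,0.035,0.002,0,0],[-0.0002,0.0019,0.035,0.002,0,0],[-0.0002,0.0019,0.035,0.002,0,0]]]';  python3 - <<'E'
from h import *
to((644.5,82,45),93.9)
E
```

```text
time: 6.48
tool_pos: [645.0, 80.9, 92.6]
tcp_rot: [-179.8, -0.0, 93.8]
ft_force: [-0.7, -0.0, -1.8]
finger_gap: 41.8
row [ 0.0011 -0.0002  0.0476] [-0.0042 -0.0005 -0.0025]  at [645.   80.9  92.6] [-179.8   -0.    93.8] F [-0.7 -0.  -1.8] gap 41.8 t 6.47
```

```bash
python3 -m crank '[[[0.0005,0,0.01,0,0,0],[0.0005,0,0.02,0,0,0],[0.0005,0,0.03,0,0,0],[0.0005,0,0.03,0,0,0]]]';  python3 - <<'E'
from h import *
to((644.5,82,45),93.9)
E
```

```text
time: 6.98
tool_pos: [644.5, 81.8, 61.3]
tcp_rot: [-179.7, -0.1, 93.8]
ft_force: [2.3, 2.7, -4.2]
finger_gap: 41.2
row [0.0002 0.0001 0.0163] [-0.0049 -0.0011 -0.0023]  at [644.5  81.8  61.3] [-1.797e+02 -1.000e-01  9.380e+01] F [ 2.3  2.7 -4.2] gap 41.2 t 6.97
```

```bash
python3 -m crank '[[[0.0008,0.0007,0.005,0,0,0],[0.0008,0.0007,0.01,0,0,0],[0.0008,0.0007,0.014,0,0,0],[0.0008,0.0007,0.014,0,0,0]]]';  python3 - <<'E'
from h import *
to((644.5,82,43),93.9)
E
```

```text
time: 7.48
tool_pos: [644.6, 82.5, 46.7]
tcp_rot: [-179.7, -0.1, 93.8]
ft_force: [0.4, -0.3, -2.3]
finger_gap: 40.8
row [-0.0005 -0.0001  0.0037] [-0.006  -0.001  -0.0024]  at [644.6  82.5  46.7] [-1.797e+02 -1.000e-01  9.380e+01] F [ 0.4 -0.3 -2.3] gap 40.8 t 7.47
```

```bash
python3 -m crank '[[[0,0,0.003,0,0,0],[0,0,0.005,0,0,0],[0,0,0.007,0,0,0],[0,0,0.007,0,0,0]]]';  python3 - <<'E'
from h import *
to((644.5,82,43),93.9)
E
```

```text
time: 7.98
tool_pos: [644.7, 82.5, 42.0]
tcp_rot: [-179.7, -0.0, 93.8]
ft_force: [-9.2, -0.9, 14.0]
finger_gap: 41.3
row [-0.0005 -0.0002 -0.001 ] [-0.0059 -0.0008 -0.0023]  at [644.7  82.5  42. ] [-179.7   -0.    93.8] F [-9.2 -0.9 14. ] gap 41.3 t 7.97
```

Seated: the upward force is 14 N at the expected height. Releasing.

```bash
python3 -m crank '[[[0,0,0,0,0,0],[0,0,0,0,0,0],[0,0,0,0,0,0],[0,0,0,0,0,0]]]' 0;  python3 -m crank '[[[0,0,-0.05,0,0,0],[0,0,-0.1,0,0,0],[0,0,-0.15,0,0,0],[0,0,-0.15,0,0,0]]]';  python3 - <<'E'
from h import *
p,d=r.snapshot("scene");p2,d2=r.snapshot("top");np.savez("s4.npz",p=p,p2=p2,d=d)
cv2.imwrite("pics/sc4.png",np.hstack([cv2.resize(p[150:290,270:430],None,fx=2.4,fy=2.4),cv2.resize(p2[110:250,180:340],None,fx=2.4,fy=2.4)]))
to((600,300,180),93.9)
E
```

```text
time: 8.48
tool_pos: [644.6, 82.5, 41.7]
tcp_rot: [-179.6, -0.0, 93.8]
ft_force: [-0.8, -0.2, 0.4]
finger_gap: 85.5
time: 8.98
tool_pos: [648.8, 82.6, 198.2]
tcp_rot: [179.8, -0.0, 93.8]
ft_force: [0.4, 0.8, -0.3]
finger_gap: 85.0
row [ 0.2201 -0.0314  0.0125] [-0.0049 -0.0008 -0.0023]  at [645.9  82.4 192.2] [-179.7   -0.    93.8] F [ 0.2  0.5 -1. ] gap 85.8 t 9.07
```

View pics/sc4.png

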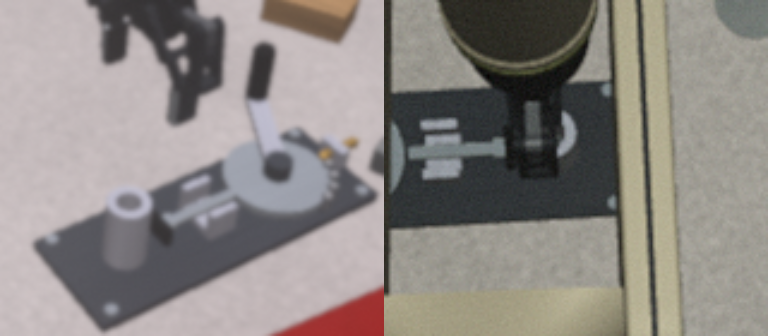

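The sleeve stands upright on the pin, top at (130,201) and foot at about (125,262) in the crop. Next is the handle, computed at (532.6, 308.3) from the pin's touched position plus geometry.

```bash
python3 - <<'E'
from h import *
np.set_printoptions(precision=1,suppress=True)
to((532.6,308.3,170),180)
s=.0675;yd=np.array([-np.sin(s),np.cos(s)]);piv=np.array([644.6,82.4])+180*yd
for L in(0,.5,1.05):
    a=2.64+s+L;print(L,piv+110*np.array([np.cos(a),np.sin(a)]))
S=np.load("s4.npz");p=S["p"];x0,y0,k=310,160,7
c=cv2.resize(p[y0:y0+110,x0:x0+110],None,fx=k,fy=k,interpolation=cv2.INTER_CUBIC)[:,:]
def draw(cx,cy,z,rr,col):
    q=np.array([proj("scene",(cx+rr*np.cos(t),cy+rr*np.sin(t),z)) for t in np.linspace(0,6.28,60)])
    cv2.polylines(c,[((q-[x0,y0]+.5)*k-.5).astype(np.int32)],True,col,1)
draw(644.6,82.4,82,21,(0,255,0));draw(644.6,82.4,12,21,(0,255,0))
draw(532.6,308.3,42,12,(0,0,255));draw(532.6,308.3,104,10,(0,0,255))
cv2.imwrite("pics/ov2.png",cv2.resize(c,(600,600)))
E
```

```text
row [ 0.2 -0.1  0. ] [-0.  -0.  -1.5]  at [645.9  82.4 192.2] [-179.7   -0.    93.8] F [ 0.2  0.5 -1. ] gap 85.8 t 9.07
0 [532.7 308.3]
0.5 [522.7 254.7]
1.05 [542.7 198.4]
```

View pics/ov2.png

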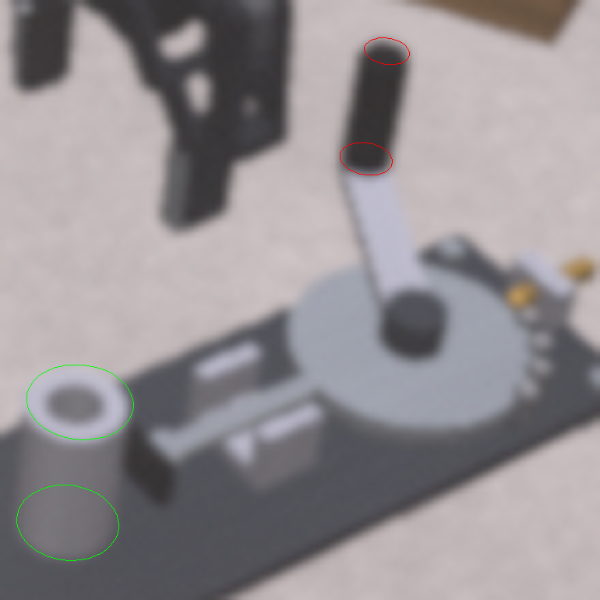

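The overlay confirms the sleeve is home (green rings at z=12 and z=82 coincide), and the handle prediction fits to about 1 mm. Going above the handle.

```bash
python3 -m crank '[[[0.026,-0.011,0.005,0,0,-0.167],[0.052,-0.022,0.01,0,0,-0.334],[0.078,-0.033,0.015,0,0,-0.501],[0.104,-0.044,0.02,0,0,-0.668],[0.13,-0.055,0.022,0,0,-0.835],[0.156,-0.066,0.022,0,0,-1.002],[0.182,-0.077,0.022,0,0,-1.169],[0.208,-0.088,0.022,0,0,-1.336],[0.2329,-0.0981,0.022,0,0,-1.504],[0.2329,-0.0981,0.022,0,0,-1.504]]]'; python3 -m crank '[[[0,0,0,0,0,0],[0,0,0,0,0,0]]]'; python3 - <<'E'
from h import *
np.set_printoptions(precision=4,suppress=True)
to((532.7,308.3,170),180);to((532.7,308.3,65),180)
print(r.sense()["joint_pos"])
p,d=r.snapshot("scene")
cv2.imwrite("pics/sc5.png",cv2.resize(p[90:290,270:470],None,fx=3,fy=3))
E
```

```text
time: 10.32
tool_pos: [530.5, 309.4, 168.3]
tcp_rot: [-180.0, -0.5, -179.9]
ft_force: [-0.4, 0.4, -0.2]
finger_gap: 85.2
time: 10.58
tool_pos: [530.2, 308.4, 167.2]
tcp_rot: [-179.9, -0.6, -180.0]
ft_force: [0.1, 0.6, 0.9]
finger_gap: 85.6
row [-0.0024 -0.0001 -0.0028] [-0.0019 -0.0102  0.0001]  at [530.2 308.4 167.2] [-179.9   -0.6 -180. ] F [0.1 0.6 0.9] gap 85.6 t 10.57
row [-0.0035  0.0001  0.1022] [-0.0019 -0.0102  0.0001]  at [530.2 308.4 167.2] [-179.9   -0.6 -180. ] F [0.1 0.6 0.9] gap 85.6 t 10.57
[ 25.3054  12.1655  86.7848   0.1542  81.625  -64.722 ]
```

View pics/sc5.png

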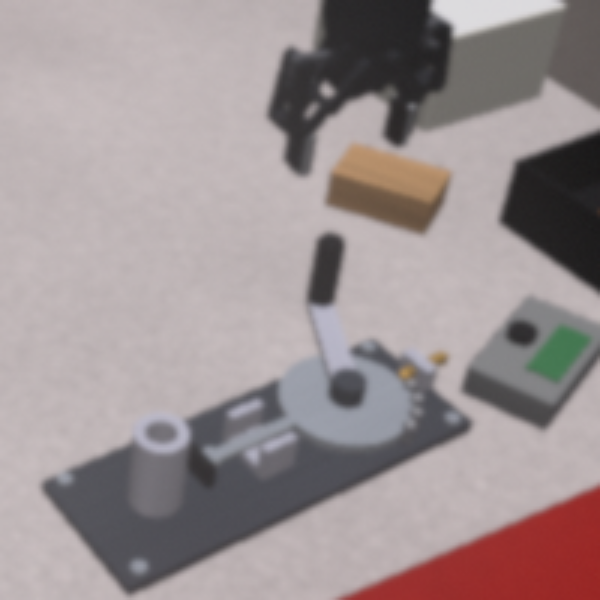

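The fingers straddle the handle's axis, tips at (300,165) and (397,140). Lowering and closing.

```bash
python3 -m crank '[[[-0.003,0,0.04,-0.002,-0.01,0],[-0.0035,0,0.08,-0.002,-0.01,0],[-0.0035,0,0.1022,-0.002,-0.01,0],[-0.0035,0,0.1022,-0.002,-0.01,0],[-0.0035,0,0.1022,-0.002,-0.01,0]]]' 0 60; python3 -c "
from h import *
to((532.7,308.3,65),180)"
python3 -m crank '[[[0,0,0,0,0,0],[0,0,0,0,0,0],[0,0,0,0,0,0],[0,0,0,0,0,0],[0,0,0,0,0,0],[0,0,0,0,0,0]]]' 1 60; python3 -c "
from h import *
to((532.7,308.3,65),180)"
```

```text
time: 11.25
tool_pos: [534.0, 308.4, 66.7]
tcp_rot: [179.9, 0.1, 180.0]
ft_force: [0.9, -0.3, -0.2]
finger_gap: 85.1
row [ 0.0013 -0.0001  0.0017] [ 0.0011  0.002  -0.0006]  at [534.  308.4  66.7] [1.799e+02 1.000e-01 1.800e+02] F [ 0.9 -0.3 -0.2] gap 85.1 t 11.25
time: 12.0
tool_pos: [534.3, 307.2, 67.5]
tcp_rot: [-180.0, 0.1, 179.9]
ft_force: [-2.4, -7.5, 7.3]
finger_gap: 22.5
row [0.0016 0.0011 0.0025] [-0.0007  0.0021 -0.0009]  at [534.3 307.2  67.5] [-1.800e+02  1.000e-01  1.799e+02] F [-2.4 -7.5  7.3] gap 22.5 t 12.0
```

```bash
python3 - <<'E'
import numpy as np
a0=2.7075
for L in np.arange(0,1.11,.05):
    d=.11*(np.array([np.cos(a0+L),np.sin(a0+L)])-[np.cos(a0),np.sin(a0)])
    print(round(L,2),"tool x",round(-d[0],4),"y",round(d[1],4))
E
```

```text
0.0 tool x -0.0 y 0.0
0.05 tool x 0.0022 y -0.005
0.1 tool x 0.0041 y -0.0102
0.15 tool x 0.0058 y -0.0154
0.2 tool x 0.0072 y -0.0207
0.25 tool x 0.0083 y -0.0261
0.3 tool x 0.0092 y -0.0316
0.35 tool x 0.0098 y -0.037
0.4 tool x 0.0101 y -0.0425
0.45 tool x 0.0102 y -0.048
0.5 tool x 0.01 y -0.0535
0.55 tool x 0.0095 y -0.059
0.6 tool x 0.0087 y -0.0644
0.65 tool x 0.0076 y -0.0698
0.7 tool x 0.0063 y -0.0752
0.75 tool x 0.0048 y -0.0804
0.8 tool x 0.0029 y -0.0856
0.85 tool x 0.0008 y -0.0907
0.9 tool x -0.0015 y -0.0957
0.95 tool x -0.0041 y -0.1005
1.0 tool x -0.0069 y -0.1052
1.05 tool x -0.01 y -0.1098
1.1 tool x -0.0133 y -0.1142
```

```bash
python3 -m crank '[[[0.0022,-0.005,0,0,0,0],[0.0041,-0.0102,0,0,0,0],[0.0058,-0.0154,0,0,0,0],[0.0072,-0.0207,0,0,0,0],[0.0083,-0.0261,0,0,0,0]]]'; cat > ang.py <<'E'
from h import *
s=r.sense();t=s["tool_pos"];f=s["ft_force"]
v=t[:2]-np.array([632.5,262.0]);a=np.arctan2(v[1],v[0])%(2*np.pi)
tan=np.array([-np.sin(a),np.cos(a)])
print("L",round(a-2.7075,3),"rad",round(np.hypot(*v),1),"Ftan",round(f[:2]@tan,1),"Frad",round(f[:2]@v/np.hypot(*v),1),t.round(1),s["tcp_rot"].round(1),"gap",round(s["finger_gap"],1),"t",round(s["time"],2))
for L in (.25,.35,.45,.55,.65,.75,.85,.95,1.05):
    b=2.7075+L;P=np.array([632.5,262.0])+110*np.array([np.cos(b),np.sin(b)]);d=(P-t[:2])/1000
    if L>a-2.7075-.05: print(L,"x",round(-d[0],4),"y",round(d[1],4))
E
python3 ang.py
```

```text
time: 12.62
tool_pos: [526.5, 282.8, 68.0]
tcp_rot: [179.8, 0.2, 180.0]
ft_force: [3.9, 11.3, -4.1]
finger_gap: 22.4
L 0.24 rad 108.1 Ftan -11.8 Frad -1.6 [526.5 282.8  68. ] [179.8   0.2 180. ] gap 22.4 t 12.62
0.25 x 0.0021 y -0.0007
0.35 x 0.0036 y -0.0116
0.45 x 0.004 y -0.0226
0.55 x 0.0032 y -0.0336
0.65 x 0.0014 y -0.0444
0.75 x -0.0015 y -0.055
0.85 x -0.0054 y -0.0653
0.95 x -0.0103 y -0.0751
1.05 x -0.0162 y -0.0844
```

```bash
python3 -m crank '[[[0.0012,-0.0065,0,0,0,0],[0.0018,-0.012,0,0,0,0]]]';python3 ang.py|head -1;  python3 -m crank '[[[0.0004,-0.0055,0,0,0,0],[0.0004,-0.011,0,0,0,0]]]'; python3 ang.py
```

```text
time: 12.88
tool_pos: [524.7, 272.1, 68.0]
tcp_rot: [179.7, 0.3, 180.0]
ft_force: [3.0, 6.9, -4.3]
finger_gap: 22.5
L 0.341 rad 108.3 Ftan -7.1 Frad -2.4 [524.7 272.1  68. ] [179.7   0.3 180. ] gap 22.5 t 12.88
time: 13.12
tool_pos: [524.1, 261.9, 67.9]
tcp_rot: [179.6, 0.3, -180.0]
ft_force: [1.3, 5.6, -1.3]
finger_gap: 22.4
L 0.435 rad 108.4 Ftan -5.6 Frad -1.3 [524.1 261.9  67.9] [ 179.6    0.3 -180. ] gap 22.4 t 13.12
0.45 x 0.0016 y -0.0016
0.55 x 0.0008 y -0.0126
0.65 x -0.001 y -0.0235
0.75 x -0.0039 y -0.0341
0.85 x -0.0078 y -0.0443
0.95 x -0.0127 y -0.0542
1.05 x -0.0186 y -0.0634
```

```bash
python3 -m crank '[[[-0.0001,-0.006,0,0,0,0]]]' >/dev/null;python3 ang.py|head -1;  python3 -m crank '[[[-0.0005,-0.006,0,0,0,0]]]'>/dev/null; python3 ang.py|head -1; python3 -m crank '[[[-0.0008,-0.006,0,0,0,0]]]'>/dev/null; python3 ang.py|head -1; python3 -m crank '[[[-0.001,-0.006,0,0,0,0]]]'>/dev/null; python3 ang.py|head -1; python3 -m crank '[[[-0.0014,-0.006,0,0,0,0]]]'>/dev/null; python3 ang.py
```

```text
L 0.483 rad 108.6 Ftan -6.3 Frad -2.9 [524.1 256.7  67.9] [ 179.5    0.3 -180. ] gap 22.4 t 13.25
L 0.529 rad 108.6 Ftan -11.3 Frad -2.8 [524.4 251.7  67.9] [ 179.4    0.4 -179.9] gap 22.5 t 13.38
L 0.567 rad 108.6 Ftan -11.8 Frad -1.8 [524.8 247.6  67.9] [ 179.2    0.4 -179.9] gap 22.7 t 13.5
L 0.607 rad 108.8 Ftan -9.5 Frad -2.5 [525.4 243.3  67.8] [ 179.     0.4 -179.9] gap 22.5 t 13.62
L 0.651 rad 108.8 Ftan -8.2 Frad -1.0 [526.2 238.6  67.8] [ 178.9    0.3 -179.8] gap 22.5 t 13.75
0.65 x 0.0012 y -0.0001
0.75 x -0.0017 y -0.0108
0.85 x -0.0056 y -0.021
0.95 x -0.0106 y -0.0308
1.05 x -0.0165 y -0.0401
```

```bash
python3 -m crank '[[[-0.0016,-0.006,0,0.005,0,0]]]' >/dev/null;python3 ang.py|head -1;  python3 -m crank '[[[-0.0019,-0.006,0,0.005,0,0]]]'>/dev/null; python3 ang.py|head -1; python3 -m crank '[[[-0.0022,-0.006,0,0.005,0,0]]]'>/dev/null; python3 ang.py|head -1; python3 -m crank '[[[-0.0025,-0.006,0,0.005,0,0]]]'>/dev/null; python3 ang.py
```

```text
L 0.698 rad 108.9 Ftan -6.4 Frad -1.2 [527.3 233.6  67.7] [ 179.1    0.3 -179.8] gap 22.6 t 13.88
L 0.747 rad 109.0 Ftan -6.6 Frad -0.7 [528.7 228.4  67.7] [ 179.3    0.3 -179.7] gap 22.1 t 14.0
L 0.796 rad 109.1 Ftan -6.1 Frad -1.6 [530.4 223.4  67.8] [ 179.5    0.3 -179.7] gap 22.5 t 14.12
L 0.839 rad 109.1 Ftan -14.3 Frad -1.7 [532.2 219.   67.8] [ 179.6    0.2 -179.7] gap 22.7 t 14.25
0.85 x 0.0003 y -0.0014
0.95 x -0.0046 y -0.0112
1.05 x -0.0105 y -0.0205
```

```bash
python3 -m crank '[[[-0.0027,-0.0058,0,0,0,0]]]' >/dev/null;python3 ang.py|head -1;  python3 -m crank '[[[-0.003,-0.0056,0,0,0,0]]]'>/dev/null; python3 ang.py|head -1; python3 -m crank '[[[-0.0032,-0.0054,0,0,0,0]]]'>/dev/null; python3 ang.py|head -1; python3 -m crank '[[[-0.003,-0.0046,0,0,0,0]]]'>/dev/null; python3 ang.py
```

```text
L 0.875 rad 109.3 Ftan -11.7 Frad -0.7 [533.7 215.4  67.8] [ 1.794e+02  1.000e-01 -1.796e+02] gap 22.4 t 14.38
L 0.913 rad 109.4 Ftan -9.9 Frad 1.8 [535.5 211.6  67.7] [ 179.2   -0.  -179.6] gap 22.6 t 14.5
L 0.954 rad 109.5 Ftan -8.4 Frad 0.2 [537.5 207.6  67.7] [ 1.791e+02 -1.000e-01 -1.795e+02] gap 21.9 t 14.62
L 0.991 rad 109.6 Ftan -8.1 Frad 0.9 [539.5 204.1  67.7] [ 179.    -0.2 -179.5] gap 22.2 t 14.75
0.95 x 0.0027 y 0.0036
1.05 x -0.0032 y -0.0057
```

```bash
python3 -m crank '[[[-0.0032,-0.0057,0,0,0,0],[-0.0032,-0.0057,0,0,0,0],[-0.0032,-0.0057,0,0,0,0],[-0.0032,-0.0057,0,0,0,0]]]' >/dev/null;python3 ang.py; python3 - <<'E'
from h import *
np.set_printoptions(precision=1,suppress=True)
p,d=r.snapshot("scene");p2,d2=r.snapshot("top");np.savez("s6.npz",p=p,p2=p2)
cv2.imwrite("pics/sc6.png",p);cv2.imwrite("pics/top6.png",p2)
cv2.imwrite("pics/z6.png",cv2.resize(p[170:290,280:440],None,fx=5,fy=5,interpolation=cv2.INTER_CUBIC))
E
```

```text
L 1.038 rad 109.8 Ftan -5.6 Frad -3.1 [542.2 199.6  67.7] [ 178.9   -0.2 -179.4] gap 22.4 t 15.25
1.05 x -0.0005 y -0.0012
```

View pics/z6.png

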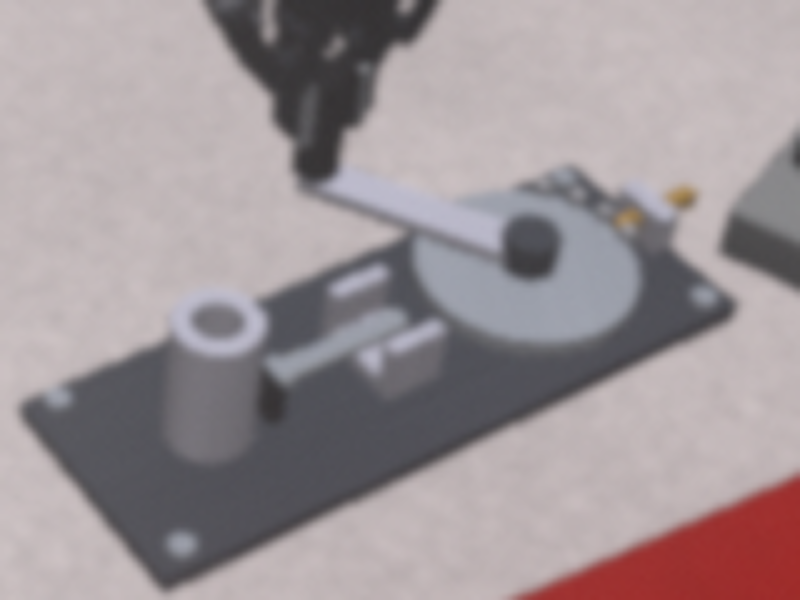

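View pics/sc6.png

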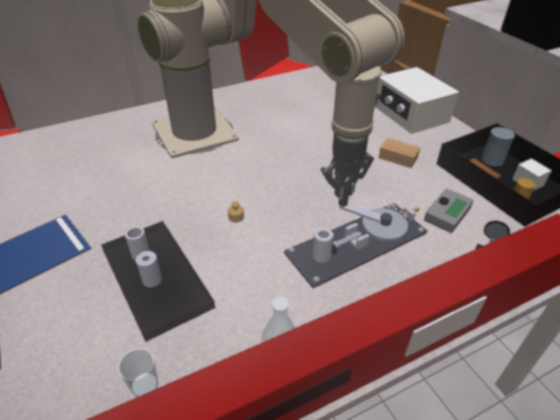

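View pics/top6.png

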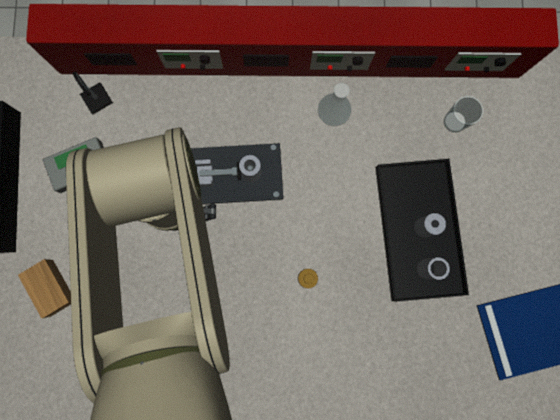

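The pictures show the pad touching the sleeve, the lever swung round and still gripped at (318,170) in the zoom. The two other sleeves and the weight are standing. I'll make one independent check of the lever angle from the image.

```bash
python3 - <<'E'
from h import *
f=lambda u,v:((u+.5)/5-.5+280,(v+.5)/5-.5+170)
c=f
S=np.load("s6.npz");p=S["p"];x0,y0,k=280,170,5
im=cv2.resize(p[y0:y0+120,x0:x0+160],None,fx=k,fy=k,interpolation=cv2.INTER_CUBIC)
piv=np.array([632.5,262.])
for L,col in((.9,(255,0,0)),(1.05,(0,255,0)),(1.2,(0,0,255))):
    a=2.7075+L;n=np.array([-np.sin(a),np.cos(a)]);e=np.array([np.cos(a),np.sin(a)])
    for s in(-11,11):
        q=[proj("scene",(*(piv+t*e+s*n),42)) for t in(20,121)]
        q=((np.array(q)-[x0,y0]+.5)*k-.5).astype(int);cv2.line(im,tuple(map(int,q[0])),tuple(map(int,q[1])),col,1)
cv2.imwrite("pics/ov6.png",im[0:330,200:650])
E
python3 ang.py|head -1
```

```text
L 1.038 rad 109.8 Ftan -6.9 Frad -3.1 [542.2 199.6  67.7] [ 178.9   -0.2 -179.4] gap 22.5 t 15.35
```

View pics/ov6.png

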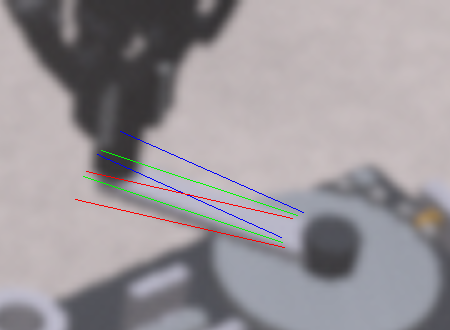

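```bash
python3 - <<'E'
from h import *
S=np.load("s6.npz");p=S["p"];x0,y0,k=335,190,12
im=cv2.resize(p[y0:y0+45,x0:x0+65],None,fx=k,fy=k,interpolation=cv2.INTER_CUBIC)
g=cv2.cvtColor(im,cv2.COLOR_BGR2GRAY);b=cv2.inRange(cv2.cvtColor(im,cv2.COLOR_BGR2HSV),(0,0,0),(179,255,255))
cv2.imwrite("pics/arm6.png",im)
E
```

```text
(no output)
```

View pics/arm6.png

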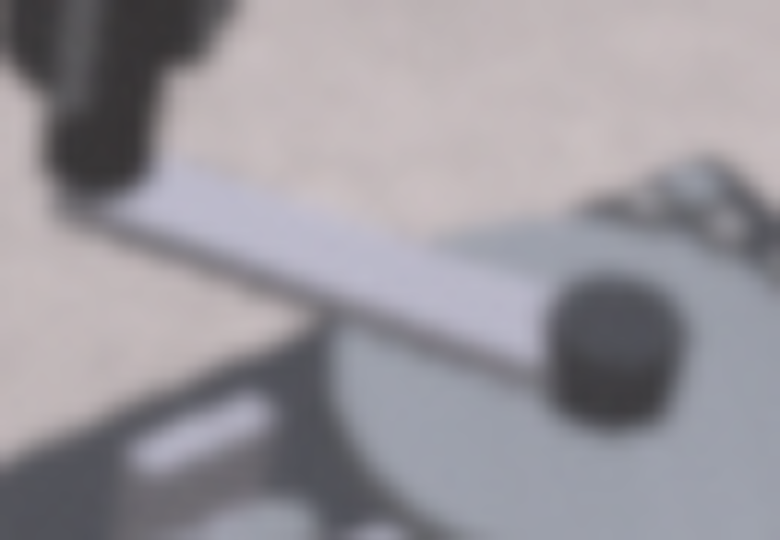

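```bash
python3 - <<'E'
from h import *
f=lambda u,v:((u+.5)/12-.5+335,(v+.5)/12-.5+190)
for a,b in(((100,210),(540,370)),((190,162),(550,282))):
    A,B=[atz("scene",f(*q),42)[:2] for q in(a,b)];d=A-B;print(A,B,np.arctan2(d[1],d[0])%(2*np.pi)-2.7075)
A=atz("scene",f(97,172),42)[:2];print("foot",A,"L",np.arctan2(*(A-[632.5,262])[::-1])%(2*np.pi)-2.7075)
E
```

```text
[553.90895443 192.94200773] [632.35811514 244.06764144] 1.0116648494327918
[549.58269653 217.44067572] [612.25106336 261.2110732 ] 1.0437741241490222
foot [543.73715396 198.77715675] L 1.0530041256755394
```

The image gives a lever angle of 1.01–1.05 rad and the arm pose gives 1.04 rad, both well between 0.9 and 1.2. Handing in while still gripping.

```bash
python3 -c "
from bench import r
print(r.hand_in())"
```

```text
the job is handed in; nothing more can be done
None
```

The job is done and handed in at about 15 s of the 58 s allowed, with the gripper still holding the lever past its third click.

- **Sleeve:** I picked the 23 mm bore sleeve, the one at the far end of the tray from the robot. It went down over the pin until it touched at the expected height with 14 N, and I let it go. A camera overlay afterwards showed it fully home.
- **Lever:** I gripped the black handle with 60 N and swung the lever round. The drag rise was clear at about 0.53 and 0.84 rad, and it fell again past the teeth at 0.6 and 0.9. I stepped past the first tooth quickly, so its click showed only as a fall from 11.8 to 7.1 N.
- **Final position:** The arm pose gives 1.04 rad and the image gives 1.01–1.05 rad, against a window of 0.9 to 1.2. The pad shows against the sleeve, and the other two sleeves and the brass weight are still standing.

**Disagreements:** Drag readings ran about 3–5 N above the stated values, 12–14 N at the peaks. The measured swing radius was 108–110 mm rather than 110, which fits a grip about 1–2 mm off the handle's axis. The tool also ended tilted by about 1°.

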